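Slim clay pot onto the swing-out window shelf

ROBOT

A 6-joint arm with a two-finger parallel gripper is mounted at the origin on the work surface. World frame = base frame: x ahead of the robot, y to its left, z up, the work surface at z = 0. Lengths are in m, angles in degrees, forces in N, time in s.
With the tool pointing down it reaches from about 0.425 to 1.125 m from the base axis. Payload 14.9 kg.
Tool frame: the origin (TCP) lies at the very end of the fingers, on their centre line; the grasp point (between the pads) lies 19 mm behind it; z points along the fingers, y is the direction in which the jaws open and shut (so a half turn about z gives the same grasp; the last joint's range is limited). The gripper opens to 91 mm and grips with 3 to 60 N. Pads are 32 mm wide; open, the fingers measure 118 mm over their backs; the gripper's body (76 mm by 178 mm) begins 60 mm behind the grasp point.
Start: joints at [-69.345, 21.709, 99.362, -0, 58.929, -1.908], TCP at [0.269, -0.646, 0.214] pointing down, gripper open.
Joint ranges: [-158.91, 158.91], [-42.39, 125.64], [0.06, 152.35], [-60.88, 240.88], [17.5, 164.5], [-176.32, 176.32]. Speed limits (degrees/s): [108.29, 108.29, 136.94, 180, 180, 180].

INTERFACE

Orientations are given as a 3x3 rotation matrix whose columns are the frame's x, y, z axes.
In Python, from cell import env gives the robot as it stands.
- The arm moves only by the tool move_arm, never from a script. Its argument "increments" is a list of rows, each an object with "xyz": the shift along the tool's x, y, z in mm, a list of three; "spin": the turn about the tool's z in degrees. In form: [{"xyz": [tx, ty, tz], "spin": spin}, ...]. A call has 1 to 8 rows; each row is the pose to reach, as a shift and turn from the pose measured when the call began, along the tool's axes at that moment; what a row does not reach only later rows make up. A row lasts 1/12 s, in which the tool goes at most 41.7 mm and 7.16 degrees, less where a joint would pass 70% of its speed; a pose out of reach is approached as far as the arm can. A call with a gripper value outside its range is refused whole. "hand" is the finger opening in mm, from 0 to 91.2, set as the call begins (left out, the last holds). The fingers move at their own pace and stop on an object; "force" is the grip in N (left out, the last holds). Time passes only in rows, so rows that repeat a pose let the fingers close. It gives the time, the measured TCP pose, the force and the opening at its end, in the units of the state.
- env.observe(): the state, without advancing time (a new reading comes with each control period).
- env.snapshot(name): name is "scene" or "side" or "wrist"; returns (picture, depth): 420x560x3 uint8, red, green, blue; 420x560 float32, m along the optical axis (not along the pixel's ray), 0 where there is no reading.
- env.get_calibration(name): a dict with "fovy" (degrees; the focal length in pixels is half the picture's height over the tangent of half this angle, whatever the lens; pixels are square), "cx", "cy" (the principal point, pixels), "rvec" (rotation vector, rad) and "tvec" (3), from world to camera coordinates, as OpenCV has them. Camera axes: x right, y down, z forward; pixel columns grow to the right and rows downward; lengths in m; the calibration is good to about 2 mm. The wrist camera is an equidistant fisheye: a pixel r from the principal point sees the ray r / f radians off the axis. A picture is of the moment at which its call begins: read the wrist's pose just before it. get_calibration takes no time and is no camera call; for the wrist camera it gives the pose at the moment of the call.
- env.hand_in(): hands the job in, once; it reports no verdict.
The state is a dict: "time_s": time; "q": joint angles; "joint_velocities": joint speeds; "effort": joint torques, N m; "tcp_pos": TCP position; "tool_rot": TCP orientation; "ft_force": force on the tool from outside, world axes, zero at the start; "moment": the same for the moment, N m; "opening": opening from 0.0 (shut) to 1.0 (fully open).
Only numpy, scipy, OpenCV 4.12 (cv2) and the standard library are available. Lean on these libraries where they do the work, as an engineer would, in place of code of your own. Each camera call takes 0.05 s, during which the arm holds its last target.

TASK

Take the tall, slim, empty clay pot from the ledge and stand it upright on the free outer end of the raised aluminium bracket shelf, in the middle of the shelf's width, beside the little chive pot that is already there. Set it down gently rather than dropping it, and leave the chive pot on the shelf and the glass beaker on the ledge standing where they are.

Things in the scene. Friction and masses are not known exactly. Their poses are not given: they have to be found in the camera images.
- tall_pot: Empty terracotta pot, round, open, on the ledge, taller and slimmer than the two other empty ones (those: rims 90 and 68 mm, heights 58 and 56 mm). 88 mm high; straight rim band of 52 mm outer diameter over the top 24 mm, below it tapering from 44 mm to a flat 41 mm foot; wall 5 mm; 110 to 225 g. Origin: centre of its underside, z up along its axis.
- shelf_free_end (a point): Mid-point of the shelf's free outer part, on its top face. Shelf: fixed level aluminium plate 290 x 64 x 7 mm, no lips, top 130 mm above the ledge, on a post near its far end. Site x runs along the plate to the post, y across, z up. The plate's free tip is 70 mm away at -x, its long edges 32 mm at +y and -y, the little chive pot's centre about 130 mm at +x.
- shelf_chive_pot: Little planted terracotta pot standing loose on the post end of the bracket shelf: 55 mm high, rim diameter 58 mm, foot 44 mm, with chive leaves rising about 50 mm above it. Origin: centre of its underside, z up. To be left alone.
- beaker: Clear glass measuring beaker standing loose on the ledge, 90 mm high, 64 mm in diameter (68 mm at the rim), with short white tick marks. Origin: centre of its underside, z up. To be left alone.
Not all that is in view belongs to the job. Leave any purple look-alike of the tall_pot alone.

How it is judged:
By the outcome, as a careful person would: the job done as asked, in the order asked, and still so for the second after the job is handed in, with the robot touching nothing.
It also fails if it takes over 37 s, if anything falls off the work surface, if the arm or the gripper's body presses on something with over 40 N, if the wrist force passes 120 N, or if a joint passes its speed limit or range.

## Working session

There is one attempt and no reset: what is moved stays moved. The work goes in short steps, Python scripts to look and compute and a tool call to move; the robot and the scene stay as the last step left them, time stands still between calls to the robot, and variables do not carry over. Pictures are saved under pics/ and viewed, and the job is handed in when it is done.

Besides the shell and the picture viewer there is one more tool, called by a JSON object that holds its "fn" and its "kwargs". move_arm: Moves the arm, as the interface text tells. Its arguments: {"type":"object","properties":{"increments":{"type":"array"},"hand":{"type":"number"},"force":{"type":"number"}},"required":["increments"]}

```bash
ls; mkdir -p pics
python3 - <<'E'
from cell import env
import cv2,numpy as np
for n in ("scene","side","wrist"):
    c=env.get_calibration(n); print(n,c)
    p,d=env.snapshot(n); cv2.imwrite(f"pics/{n}0.png",p[:,:,::-1]); np.savez(f"{n}0.npz",p=p,d=d,**{k:np.array(v) for k,v in c.items()})
print(env.observe())
E
```

```text
pics
scene {'fovy': 55.206683650063844, 'cx': 277.2316297450664, 'cy': 205.3232655401802, 'rvec': array([ 1.93662139,  1.83545916, -0.52632214]), 'tvec': array([ 0.03231418, -0.38069117,  1.31853921])}
side {'fovy': 53.97798631517034, 'cx': 275.4041960237067, 'cy': 207.98283514632888, 'rvec': array([ 0.28432336, -2.73210178,  1.36905507]), 'tvec': array([0.4741655 , 0.17040228, 1.01911942])}
wrist {'fovy': 65.70646984690485, 'cx': 284.62604928817757, 'cy': 212.9158882096936, 'rvec': array([-2.42010682,  1.61357761,  0.22239617]), 'tvec': array([-0.69896717, -0.03170211,  0.39169443])}
{'time_s': 0.15, 'q': array([-6.93450747e+01,  2.17333444e+01,  9.93863836e+01, -1.93875865e-03,
        5.89284778e+01, -1.90757893e+00]), 'joint_velocities': array([ 0.02759222, -0.03307804, -0.04049926, -0.0353605 ,  0.00719412,
        0.01987027]), 'effort': array([ 4.39742416e-04, -7.64103341e+01, -4.34654689e+01,  6.50586910e-02,
        4.10004042e-02, -4.06261427e-05]), 'tcp_pos': array([ 0.26847367, -0.64615644,  0.21343111]), 'tool_rot': array([[ 9.23454806e-01,  3.83707071e-01, -3.23895834e-04],
       [ 3.83707208e-01, -9.23454479e-01,  7.77044015e-04],
       [-9.45775266e-07, -8.41846196e-04, -9.99999646e-01]]), 'ft_force': array([-0.29579721, -0.1205616 ,  0.37235852]), 'moment': array([-0.03802384,  0.02313175, -0.01385985]), 'opening': 0.9977265298194531}
```

View pics/scene0.png

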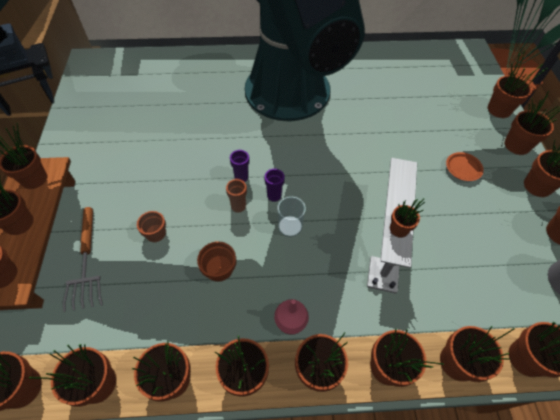

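View pics/side0.png

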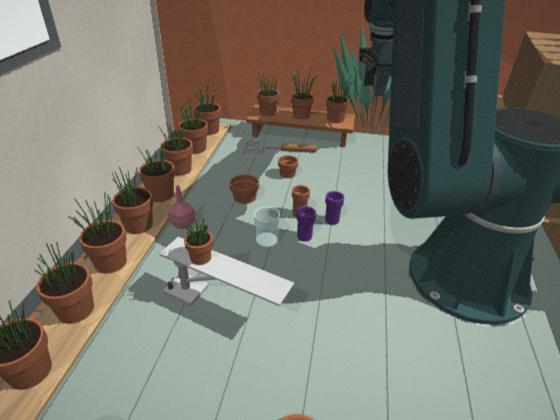

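View pics/wrist0.png

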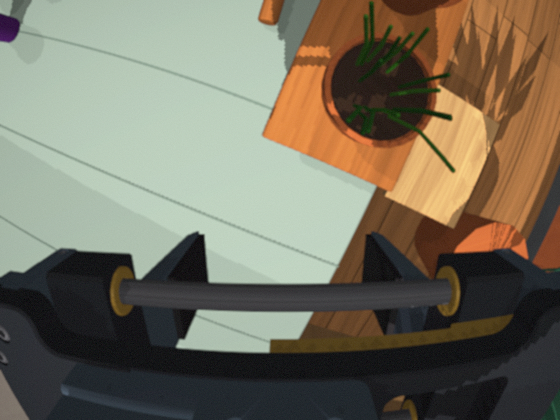

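The scene camera shows five candidate pots. There are purple tall ones at (240,163) and (274,184), a terracotta tall slim one at (236,194), and low terracotta ones at (152,226) and (217,261). The tall slim terracotta pot at (236,194) fits the description. The beaker is at (291,215), and the shelf runs (401,160)–(397,262) with the chive pot at (404,218). I'll confirm with a crop and measure.

```bash
cat > h.py <<'E'
import numpy as np,cv2
def load(n):
    return np.load(n+".npz")
def world(z):
    d=z['d'];H,W=d.shape;f=H/2/np.tan(np.radians(z['fovy'])/2)
    u,v=np.meshgrid(np.arange(W),np.arange(H))
    P=np.stack([(u-z['cx'])/f*d,(v-z['cy'])/f*d,d],-1)
    R=cv2.Rodrigues(z['rvec'])[0]
    return (P-z['tvec'])@R   # R^T (P-t)
def circ(P):
    A=np.c_[2*P[:,:2],np.ones(len(P))];s=np.linalg.lstsq(A,(P[:,:2]**2).sum(1),rcond=None)[0]
    return s[:2],np.sqrt(s[2]+s[0]**2+s[1]**2)
E
python3 - <<'E'
from h import *
for n in("scene0","side0"):
    z=load(n);X=world(z);ok=z['d']>0;p=z['p'].astype(int)
    r,g,b=p[...,0],p[...,1],p[...,2]
    x,y,h=X[...,0],X[...,1],X[...,2]
    tab=ok&(abs(h)<.02)&(x>.3)&(x<1)&(abs(y)<.4)
    print(n,"table z",np.median(h[tab]))
    hsv=cv2.cvtColor(z['p'],cv2.COLOR_RGB2HSV)
    m=ok&(h>.012)&(h<.3)&(x>.35)&(x<.95)&(abs(y)<.45)
    k,l,s,c=cv2.connectedComponentsWithStats(m.astype(np.uint8))
    for i in range(1,k):
        if s[i,4]<60: continue
        mm=l==i;Q=X[mm];top=np.percentile(Q[:,2],97)
        T=Q[Q[:,2]>top-.01]
        print(i,s[i],"top",top.round(4),"xy",Q[:,:2].min(0).round(3),Q[:,:2].max(0).round(3),"circ",circ(T),np.median(p[mm],0))
    sh=ok&(abs(h-.13)<.008)&(r>120)&(abs(r-b)<40)&(x>.35)&(x<1)
    k,l,s,c=cv2.connectedComponentsWithStats(sh.astype(np.uint8));i=1+np.argmax(s[1:,4])
    Q=X[l==i];print("shelf",s[i],np.median(Q[:,2]),cv2.minAreaRect(Q[:,:2].astype(np.float32)),cv2.boxPoints(cv2.minAreaRect(Q[:,:2].astype(np.float32))))
z=load("scene0");a=cv2.resize(z['p'][140:280,130:310,::-1],None,fx=4,fy=4,interpolation=2);cv2.imwrite("pics/crop1.png",a)
E
```

```text
scene0 table z -0.00026954935128390106
1 [226 157  24  54 808] top 0.0883 xy [ 0.35  -0.187] [ 0.474 -0.128] circ (array([ 0.41408426, -0.15598707]), np.float64(0.04478917469297923)) [61. 43. 44.]
2 [ 371  158   54  120 3359] top 0.2091 xy [0.405 0.147] [0.7   0.287] circ (array([0.60627994, 0.20554643]), np.float64(0.016641273455812743)) [184. 186. 187.]
4 [265 169  20  31 497] top 0.088 xy [ 0.394 -0.089] [ 0.446 -0.04 ] circ (array([ 0.41927071, -0.06478225]), np.float64(0.02325808185981409)) [34. 15. 48.]
5 [278 197  28  38 837] top 0.0897 xy [ 0.484 -0.062] [0.549 0.004] circ (array([ 0.51702197, -0.02918677]), np.float64(0.031097472111727)) [ 91. 106. 105.]
6 [137 211  29  30 583] top 0.0566 xy [ 0.486 -0.405] [ 0.554 -0.338] circ (array([ 0.52060918, -0.37140527]), np.float64(0.03133133547294377)) [73. 48. 37.]
7 [197 241  40  40 812] top 0.0585 xy [ 0.58  -0.254] [ 0.67  -0.165] circ (array([ 0.62560539, -0.20910806]), np.float64(0.04216591464225534)) [68. 37. 25.]
14 [371 270  16  19  85] top 0.0284 xy [0.654 0.148] [0.7   0.187] circ (array([0.68426766, 0.15703659]), np.flo
[... 2635 characters left out ...]
0.0904 xy [ 0.482 -0.064] [0.548 0.007] circ (array([ 0.5145562 , -0.02740829]), np.float64(0.03105567692723796)) [130. 147. 144.]
33 [  0 314  20  29 266] top 0.1669 xy [0.85  0.413] [0.913 0.45 ] circ (array([0.85227825, 0.44884222]), np.float64(0.0018925123213290335)) [40. 47. 30.]
35 [279 414  24   6 102] top 0.0166 xy [0.35  0.427] [0.388 0.444] circ (array([0.36717459, 0.43822218]), np.float64(0.011307567412661314)) [166. 105.  75.]
shelf [ 160  236  134   70 2791] 0.13025884789118292 ((0.5510348081588745, 0.21785390377044678), (0.06692397594451904, 0.291289746761322), 73.2876205444336) [[0.40191936 0.22768806]
 [0.6809051  0.14392261]
 [0.70015025 0.20801975]
 [0.4211645  0.29178518]]
```

View pics/crop1.png

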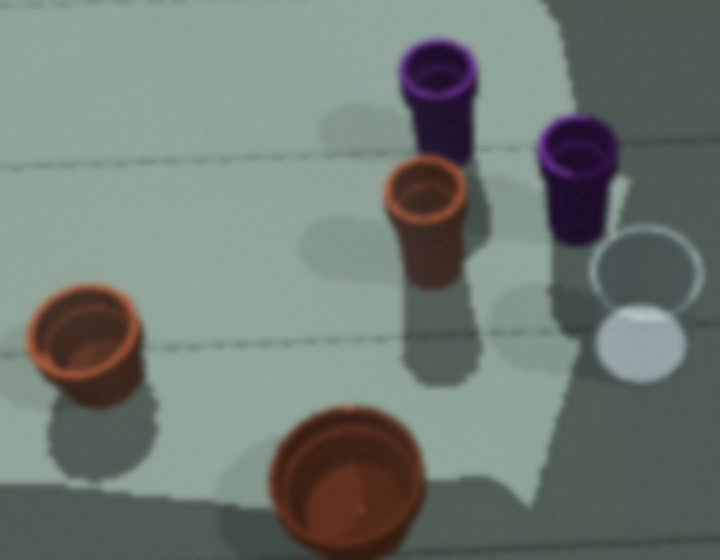

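The crop confirms it: the terracotta tall pot's rim is at scene (237,189), between the two purple look-alikes. Next I'll get precise positions.

Run:
```python
from h import *
from scipy.optimize import least_squares
for n in("scene0","side0"):
    z=load(n);X=world(z);p=z['p'].astype(int);h=X[...,2]
    R=cv2.Rodrigues(z['rvec'])[0];cam=-R.T@z['tvec']
    def fit(m,r,nm):
        Q=X[m]; 
        c0=Q[:,:2].mean(0)
        f=lambda c:np.hypot(*(Q[:,:2]-c).T)-r
        s=least_squares(f,c0,loss='soft_l1',f_scale=.001)
        print(n,nm,len(Q),s.x.round(4),"rms",np.sqrt((f(s.x)**2).mean()).round(4), "bbox mid",((Q.min(0)+Q.max(0))/2).round(4)[:2],"free",circ(Q), Q[:,2].max())
    terr=(p[...,0]>p[...,2]*1.25)
    for nm,cx,cy,tt in(("tall",.449,-.155,1),("purp1",.365,-.155,0),("purp2",.419,-.065,0)):
        m=(z['d']>0)&(np.hypot(X[...,0]-cx,X[...,1]-cy)<.045)&(terr if tt else ~terr)
        fit(m&(h>.086)&(h<.092),.0235,nm+" top")
        # outer band side facing camera
        mm=m&(h>.066)&(h<.084); fit(mm,.026,nm+" band")
z=load("scene0");X=world(z);m=(X[...,2]>.18)&(X[...,2]<.189)&(abs(X[...,0]-.6)<.07)&(abs(X[...,1]-.2)<.07);print("chive",(X[m].min(0)+X[m].max(0))/2)
```

```text
scene0 tall top 81 [ 0.4478 -0.1616] rms 0.0014 bbox mid [ 0.4478 -0.1618] free (array([ 0.44764704, -0.1616704 ]), np.float64(0.023592178494399953)) 0.08963858017802603
scene0 tall band 149 [ 0.4496 -0.1612] rms 0.0031 bbox mid [ 0.449  -0.1621] free (array([ 0.44945745, -0.16151321]), np.float64(0.02321320793491368)) 0.08399124963028268
scene0 purp1 top 62 [ 0.3521 -0.1531] rms 0.0016 bbox mid [ 0.3514 -0.1525] free (array([ 0.3518743 , -0.15324009]), np.float64(0.023341045413481802)) 0.0900115853738381
scene0 purp1 band 156 [ 0.3519 -0.1535] rms 0.0031 bbox mid [ 0.3525 -0.1532] free (array([ 0.35258756, -0.15311387]), np.float64(0.023355936244923086)) 0.08399189162199451
scene0 purp2 top 63 [ 0.4186 -0.0644] rms 0.0015 bbox mid [ 0.4196 -0.0645] free (array([ 0.41859598, -0.06458987]), np.float64(0.02330053993150467)) 0.08990337151669275
scene0 purp2 band 160 [ 0.4196 -0.0641] rms 0.0031 bbox mid [ 0.4201 -0.0647] free (array([ 0.42023949, -0.0648851 ]), np.float64(0.023253940398798)) 0.0839737104116989
side0 tall top 50 [ 0.4459 -0.1591] rms 0.002 bbox mid [ 0.4453 -0.1597] free
[... 282 characters left out ...]
.349  -0.1516] rms 0.0019 bbox mid [ 0.3487 -0.1525] free (array([ 0.34899159, -0.15170066]), np.float64(0.02344649456248265)) 0.09068333785887098
side0 purp1 band 171 [ 0.3489 -0.1514] rms 0.0033 bbox mid [ 0.349  -0.1508] free (array([ 0.34885614, -0.15067479]), np.float64(0.023237039945615406)) 0.08380724459306417
side0 purp2 top 64 [ 0.4161 -0.0629] rms 0.0016 bbox mid [ 0.4163 -0.0619] free (array([ 0.41607716, -0.06299772]), np.float64(0.023069695644038407)) 0.0901994124608536
side0 purp2 band 191 [ 0.4158 -0.0627] rms 0.0032 bbox mid [ 0.4163 -0.062 ] free (array([ 0.41588838, -0.06193084]), np.float64(0.023306804777502903)) 0.08384944188398313
chive [0.60888386 0.20093182 0.18426854]
```

```bash
cat >> h.py <<'E'
def delta(target,yaw=None):
    from cell import env
    s=env.observe();R=s['tool_rot'];d=np.array(target)-s['tcp_pos']
    cy=np.degrees(np.arctan2(R[1,1],R[0,1]))
    sp=None if yaw is None else -((yaw-cy+90)%180-90)
    print("t",round(s['time_s'],2),"tcp",s['tcp_pos'].round(4),"yawY",cy.round(2),"shift mm",(R.T@d*1000).round(1),"spin",sp,"F",s['ft_force'].round(2),"op",round(s['opening']*91.2,1),"q",s['q'].round(1))
E
python3 - <<'E'
from h import *
for n in("scene0","side0"):
    z=load(n);X=world(z).reshape(-1,3);X=X[(z['d']>0).ravel()]
    a=np.array([.269,-.646]);b=np.array([.447,-.16]);L=np.linalg.norm(b-a);u=(b-a)/L
    t=(X[:,:2]-a)@u;s=(X[:,:2]-a)@np.array([-u[1],u[0]])
    for t0 in np.arange(-.1,.6,.1):
        m=(t>t0)&(t<t0+.1)&(abs(s)<.13)&(X[:,2]<.21);print(n,t0.round(1),m.sum(),X[m,2].max() if m.any() else None)
delta([.447,-.1605,.214],55)
E
```

```text
scene0 -0.1 1218 0.20854616788388622
scene0 0.0 3424 0.20981353454161555
scene0 0.1 2644 0.018969324776498
scene0 0.2 2664 0.0050437756826565375
scene0 0.3 2849 0.05948193108843558
scene0 0.4 2905 0.08958201336457058
scene0 0.5 3334 0.0900115853738381
side0 -0.1 593 0.20980855417557867
side0 0.0 1583 0.20960322224876532
side0 0.1 1044 0.08128293509575907
side0 0.2 1208 0.0036904920283745177
side0 0.3 1276 0.05708306079833705
side0 0.4 1161 0.09127347248387381
side0 0.5 1966 0.09211431538688916
t 0.15 tcp [ 0.2685 -0.6462  0.2134] yawY -67.44 shift mm [ 3.512e+02 -3.800e+02 -2.000e-01] spin 57.56350552679612 F [-0.3  -0.12  0.37] op 91.0 q [-69.3  21.7  99.4  -0.   58.9  -1.9]
```

{"fn": "move_arm", "kwargs": {"increments": [{"xyz":[15,-16,-10],"spin":2},{"xyz":[40,-43,-10],"spin":7},{"xyz":[66,-71,-10],"spin":12},{"xyz":[92,-99,-10],"spin":17},{"xyz":[118,-127,-10],"spin":22},{"xyz":[144,-155,-10],"spin":27},{"xyz":[170,-183,-10],"spin":32},{"xyz":[196,-211,-10],"spin":37}], "hand": 68}}

```text
time_s: 0.82
tcp_pos: [0.3686, -0.3743, 0.2235]
tool_rot: [[0.967, -0.254, -0.0], [-0.254, -0.967, 0.001], [-0.001, -0.001, -1.0]]
ft_force: [1.2, -0.5, -0.1]
opening: 0.748
```

Run:
```python
from h import *
delta([.447,-.1605,.2],55)
```

```text
t 0.82 tcp [ 0.3686 -0.3743  0.2235] yawY -104.71 shift mm [  21.5 -226.7   23.7] spin 20.294712986028628 F [ 1.17 -0.5  -0.06] op 68.2 q [-48.    5.1 119.1   0.   55.8  56.7]
```

{"fn": "move_arm", "kwargs": {"increments": [{"xyz":[3,-32,4],"spin":3},{"xyz":[6,-64,8],"spin":6},{"xyz":[9,-96,12],"spin":9},{"xyz":[12,-128,16],"spin":12},{"xyz":[15,-160,20],"spin":15},{"xyz":[18,-192,22],"spin":18},{"xyz":[21,-217,24],"spin":20},{"xyz":[21.5,-226.5,24],"spin":20}]}}

```text
time_s: 1.48
tcp_pos: [0.4473, -0.1582, 0.1993]
tool_rot: [[0.822, -0.569, -0.001], [-0.569, -0.822, 0.001], [-0.001, -0.001, -1.0]]
ft_force: [-0.7, -1.0, -0.5]
opening: 0.749
```

{"fn": "move_arm", "kwargs": {"increments": [{"xyz":[0,0,0],"spin":0}]}}

```text
time_s: 1.57
tcp_pos: [0.4476, -0.157, 0.1993]
tool_rot: [[0.824, -0.567, -0.001], [-0.567, -0.824, 0.001], [-0.002, -0.001, -1.0]]
ft_force: [0.1, -0.3, -0.4]
opening: 0.744
```

Run:
```python
from h import *
from cell import env
delta([.447,-.1605,.06],55)
n="wrist";c=env.get_calibration(n)
p,d=env.snapshot(n); cv2.imwrite(f"pics/{n}1.png",p[:,:,::-1]); np.savez(f"{n}1.npz",p=p,d=d,**{k:np.array(v) for k,v in c.items()})
```

```text
t 1.57 tcp [ 0.4476 -0.157   0.1993] yawY -124.53 shift mm [  1.7   3.3 139.3] spin 0.47177396366555513 F [ 0.11 -0.28 -0.41] op 67.9 q [-2.220e+01  2.100e+00  1.254e+02  1.000e-01  5.260e+01  1.023e+02]
```

View pics/wrist1.png

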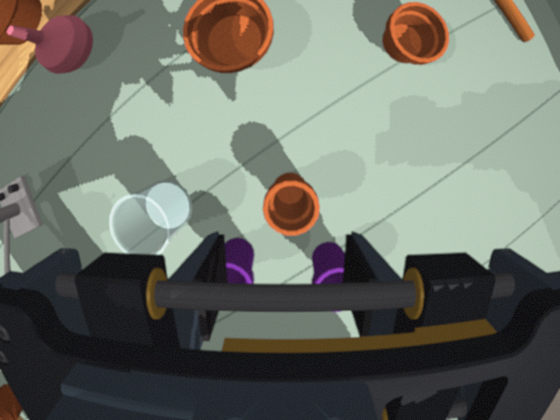

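The wrist view shows the terracotta pot's rim at (292,206), centred between the fingers' lateral positions. The purple pots are at (238,262) and (330,265), and the beaker is at (150,215). I'll compute the pot's position from this fisheye view.

```bash
cat >> h.py <<'E'
def worldw(z):
    d=z['d'];H,W=d.shape;f=H/2/np.tan(np.radians(z['fovy'])/2)
    u,v=np.meshgrid(np.arange(W),np.arange(H))
    a=(u-z['cx']);b=(v-z['cy']);r=np.hypot(a,b)+1e-9;th=r/f
    k=np.tan(th)/r
    P=np.stack([a*k*d,b*k*d,d],-1)
    return (P-z['tvec'])@cv2.Rodrigues(z['rvec'])[0]
E
python3 - <<'E'
from h import *
z=load("wrist1");X=worldw(z);h=X[...,2];v,u=np.mgrid[:420,:560]
w=(abs(u-292)<40)&(abs(v-206)<40)&(z['d']>0)
m=w&(h>.083)&(h<.093);Q=X[m];print(len(Q),circ(Q),((Q.min(0)+Q.max(0))/2),Q[:,2].max(),"outer r",(np.ptp(Q[:,0]),np.ptp(Q[:,1])))
print("table",np.median(h[(z['d']>0)&(abs(h)<.02)]))
delta([.447,-.1605,.06],55)
E
```

```text
918 (array([ 0.44533583, -0.16242917]), np.float64(0.023157844690660706)) [ 0.44508311 -0.16221994  0.08666748] 0.09032557485611291 outer r (np.float64(0.05090733286603433), np.float64(0.051066714549048486))
table 0.0005699531924843974
t 1.62 tcp [ 0.4473 -0.1576  0.1992] yawY -124.55 shift mm [  1.6   2.7 139.2] spin 0.44559414678690246 F [ 0.15 -0.39 -0.34] op 68.0 q [-2.230e+01  2.100e+00  1.254e+02  1.000e-01  5.260e+01  1.023e+02]
```

{"fn": "move_arm", "kwargs": {"increments": [{"xyz":[1,3.7,15],"spin":0},{"xyz":[1,3.7,40],"spin":0},{"xyz":[1,3.7,65],"spin":0},{"xyz":[1,3.7,85],"spin":0},{"xyz":[1,3.7,100],"spin":0},{"xyz":[1,3.7,115],"spin":0},{"xyz":[1,3.7,130],"spin":0},{"xyz":[1,3.7,142],"spin":0}]}}

```text
time_s: 2.28
tcp_pos: [0.4453, -0.1623, 0.0562]
tool_rot: [[0.823, -0.567, -0.002], [-0.567, -0.823, 0.002], [-0.002, -0.0, -1.0]]
ft_force: [-0.7, 0.3, 0.8]
opening: 0.748
```

{"fn": "move_arm", "kwargs": {"increments": [{"xyz":[0,0,0],"spin":0}]}}

```text
time_s: 2.37
tcp_pos: [0.4439, -0.1631, 0.0545]
tool_rot: [[0.823, -0.568, -0.004], [-0.568, -0.823, 0.003], [-0.005, 0.0, -1.0]]
ft_force: [-0.3, -0.5, 0.4]
opening: 0.748
```

Run:
```python
from h import *
from cell import env
delta([.446,-.1612,.057],55)
n="wrist";c=env.get_calibration(n)
p,d=env.snapshot(n); cv2.imwrite(f"pics/{n}2.png",p[:,:,::-1])
p,d=env.snapshot("side"); cv2.imwrite(f"pics/side2.png",cv2.resize(p[120:280,200:400,::-1],None,fx=3,fy=3))
```

```text
t 2.37 tcp [ 0.4439 -0.1631  0.0545] yawY -124.59 shift mm [ 0.6 -2.7 -2.5] spin 0.41320512950574084 F [-0.33 -0.53  0.37] op 68.2 q [-2.300e+01  1.740e+01  1.280e+02  1.000e-01  3.490e+01  1.015e+02]
```

View pics/wrist2.png

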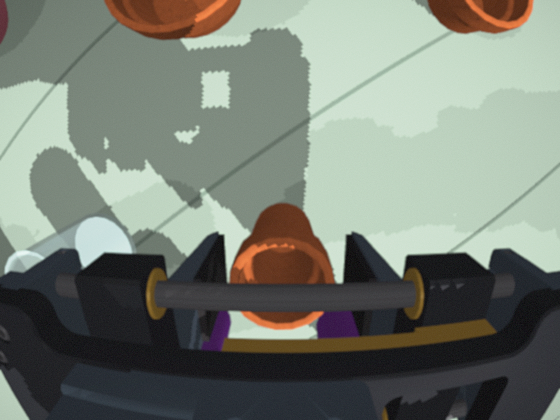

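View pics/side2.png

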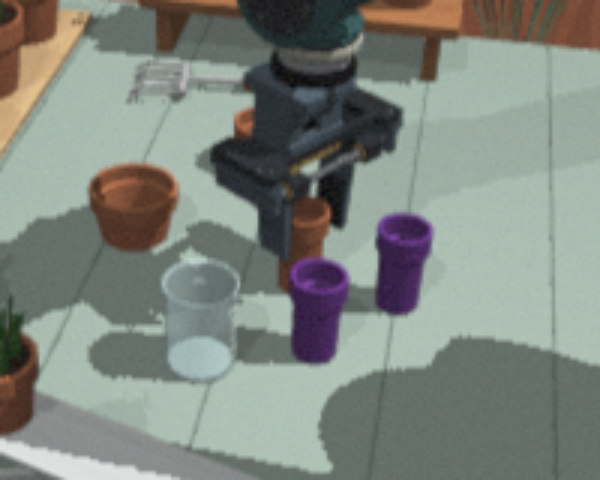

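Both views show the rim band between the fingers with similar gaps on each side, and neighbours clear of the fingers. I'll close.

{"fn": "move_arm", "kwargs": {"increments": [{"xyz":[0.5,-1.5,-2.5],"spin":0},{"xyz":[0.5,-1.5,-2.5],"spin":0},{"xyz":[0.5,-1.5,-2.5],"spin":0},{"xyz":[0.5,-1.5,-2.5],"spin":0}]}}

```text
time_s: 2.8
tcp_pos: [0.4465, -0.1625, 0.0593]
tool_rot: [[0.823, -0.568, -0.001], [-0.568, -0.823, 0.001], [-0.002, -0.0, -1.0]]
ft_force: [-0.1, 0.5, 1.0]
opening: 0.744
```

{"fn": "move_arm", "kwargs": {"increments": [{"xyz":[0,0,0],"spin":0},{"xyz":[0,0,0],"spin":0},{"xyz":[0,0,0],"spin":0},{"xyz":[0,0,0],"spin":0},{"xyz":[0,0,0],"spin":0},{"xyz":[0,0,0],"spin":0}], "hand": 44, "force": 16}}

```text
time_s: 3.3
tcp_pos: [0.4466, -0.1626, 0.0594]
tool_rot: [[0.823, -0.568, -0.001], [-0.568, -0.823, 0.001], [-0.002, -0.0, -1.0]]
ft_force: [-1.4, -1.6, 5.7]
opening: 0.56
```

Run:
```python
from h import *
delta([.446,-.1612,.057],55)
```

```text
t 3.3 tcp [ 0.4466 -0.1626  0.0594] yawY -124.59 shift mm [-1.3 -0.8  2.4] spin 0.4080843893706856 F [-1.36 -1.56  5.65] op 51.1 q [-2.280e+01  1.690e+01  1.278e+02  1.000e-01  3.540e+01  1.017e+02]
```

{"fn": "move_arm", "kwargs": {"increments": [{"xyz":[0,0,-2],"spin":0},{"xyz":[0,0,-6],"spin":0},{"xyz":[0,0,-14],"spin":0},{"xyz":[0,0,-28],"spin":0},{"xyz":[0,0,-48],"spin":0},{"xyz":[0,0,-70],"spin":0},{"xyz":[0,0,-85],"spin":0},{"xyz":[0,0,-90],"spin":0}]}}

```text
time_s: 3.97
tcp_pos: [0.4478, -0.1631, 0.1521]
tool_rot: [[0.823, -0.568, 0.002], [-0.568, -0.823, -0.0], [0.002, -0.001, -1.0]]
ft_force: [-0.3, -0.3, -0.8]
opening: 0.561
```

Run:
```python
from h import *
from cell import env
delta([.4798,.2388,.30],None)
for n in("side","scene","wrist"):
    c=env.get_calibration(n)
    p,d=env.snapshot(n); np.savez(f"{n}3.npz",p=p,d=d,**{k:np.array(v) for k,v in c.items()})
    cv2.imwrite(f"pics/{n}3.png",p[:,:,::-1])
```

```text
t 3.97 tcp [ 0.4478 -0.1631  0.1521] yawY -124.59 shift mm [-201.6 -349.2 -147.9] spin None F [-0.31 -0.33 -0.76] op 51.2 q [-2.280e+01  6.700e+00  1.266e+02  1.000e-01  4.660e+01  1.017e+02]
```

View pics/side3.png

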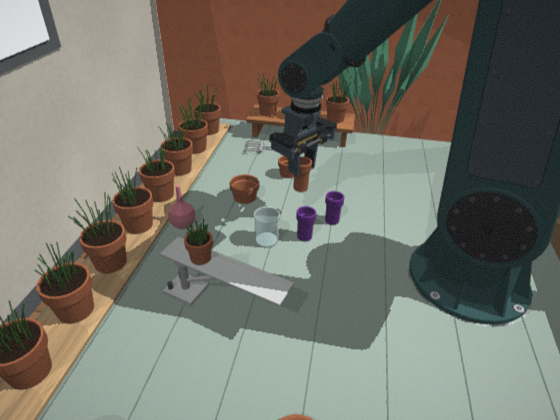

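View pics/wrist3.png

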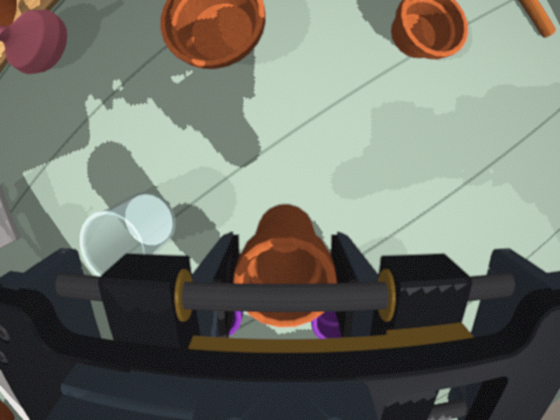

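The pot is lifted cleanly: in the wrist view it is between the pads at (285,280), and in the side view it hangs upright at (301,175). I'll measure its offset in the hand.

Run:
```python
from h import *
tcp=np.array([.4478,-.1631,.1521]);R=np.array([[.823,-.568,.002],[-.568,-.823,0],[.002,-.001,-1]])
for n in("side3","scene3","wrist3"):
    z=load(n);X=(worldw if n[0]=='w' else world)(z);p=z['p'].astype(int)
    terr=(p[...,0]>p[...,2]*1.4)&(p[...,0]>40)
    L=(X-tcp)@R*1000  # tool frame
    m=(z['d']>0)&terr&(np.hypot(L[...,0],L[...,1])<40)&(L[...,2]<70)&(L[...,2]>-45)
    Q=L[m]
    if len(Q)<20: print(n,len(Q));continue
    print(n,len(Q),"z rng",np.percentile(Q[:,2],[1,99]))
    T=Q[(Q[:,2]<-24)]
    if len(T)>15: print(" rim",circ(T),(T.min(0)+T.max(0))/2,np.ptp(T,axis=0))
    for a,b,r in((0,20,.0218e3),(20,40,21.2),(40,60,20.6)):
        B=Q[(Q[:,2]>a)&(Q[:,2]<b)]
        if len(B)>20:
            from scipy.optimize import least_squares
            s=least_squares(lambda c:np.hypot(*(B[:,:2]-c).T)-r,[0,0],loss='soft_l1');print("  body",a,b,len(B),s.x.round(1))
```

```text
side3 420 z rng [-29.02828248  57.12676808]
 rim (array([ 0.96920237, -3.79951822]), np.float64(26.459449745187456)) [ -5.92807213  -5.55970087 -28.31452527] [43.72184512 62.24436087  8.59272131]
  body 0 20 68 [-0.5  0.3]
  body 20 40 88 [-0.7 -0.2]
  body 40 60 74 [-1.2  0.4]
scene3 406 z rng [-28.6952944   52.43088257]
 rim (array([ 1.42639423, -0.29481739]), np.float64(22.830032004629935)) [  3.46339863   2.37165548 -27.24456709] [46.48077644 46.97438025  6.43864698]
  body 0 20 89 [-1.1 -5.2]
  body 20 40 67 [-0.5 -0.4]
  body 40 60 53 [-0.7 -0.4]
wrist3 6518 z rng [-28.27166319  53.57480936]
 rim (array([-1.60288093,  0.67778146]), np.float64(23.317754218564453)) [ -1.99431965   0.61645931 -26.6561459 ] [51.29519761 51.79014332  5.30267883]
  body 0 20 1054 [3.1 0.6]
  body 20 40 1056 [2.3 0.2]
  body 40 60 590 [ 2.4 -1.1]
```

{"fn": "move_arm", "kwargs": {"increments": [{"xyz":[0,0,-15],"spin":0},{"xyz":[-10,-17,-40],"spin":-2},{"xyz":[-22,-38,-70],"spin":-4},{"xyz":[-37,-64,-95],"spin":-6},{"xyz":[-53,-92,-112],"spin":-8},{"xyz":[-69,-120,-120],"spin":-10},{"xyz":[-85,-148,-120],"spin":-12},{"xyz":[-101,-175,-120],"spin":-14}]}}

```text
time_s: 4.78
tcp_pos: [0.4627, 0.0402, 0.2691]
tool_rot: [[0.937, -0.35, -0.001], [-0.35, -0.937, 0.001], [-0.001, -0.001, -1.0]]
ft_force: [-0.1, -0.2, -1.9]
opening: 0.561
```

Run:
```python
from h import *
delta([.4798,.2388,.27],-106.5)
```

```text
t 4.78 tcp [0.4627 0.0402 0.2691] yawY -110.5 shift mm [ -53.5 -192.    -0.7] spin -3.9988107290832176 F [-0.15 -0.17 -1.95] op 51.1 q [ 2.100e+00 -4.600e+00  1.236e+02  1.000e-01  6.100e+01  1.125e+02]
```

{"fn": "move_arm", "kwargs": {"increments": [{"xyz":[-9,-32,0],"spin":-1},{"xyz":[-18,-64,0],"spin":-2},{"xyz":[-27,-96,0],"spin":-3},{"xyz":[-36,-128,0],"spin":-4},{"xyz":[-44,-158,0],"spin":-4},{"xyz":[-50,-180,0],"spin":-4},{"xyz":[-53.5,-192,0],"spin":-4},{"xyz":[-53.5,-192,0],"spin":-4}]}}

```text
time_s: 5.45
tcp_pos: [0.4794, 0.2403, 0.2679]
tool_rot: [[0.959, -0.282, -0.003], [-0.282, -0.959, 0.0], [-0.003, 0.0, -1.0]]
ft_force: [0.2, -0.3, -1.7]
opening: 0.562
```

{"fn": "move_arm", "kwargs": {"increments": [{"xyz":[0,0,0],"spin":0},{"xyz":[0,0,0],"spin":0}]}}

```text
time_s: 5.62
tcp_pos: [0.479, 0.2395, 0.267]
tool_rot: [[0.959, -0.282, -0.004], [-0.282, -0.959, -0.0], [-0.004, 0.002, -1.0]]
ft_force: [0.5, 0.7, -2.4]
opening: 0.562
```

Run:
```python
from h import *
from cell import env
delta([.4798,.2388,.20],-106.5)
for n in("side","scene","wrist"):
    c=env.get_calibration(n)
    p,d=env.snapshot(n); np.savez(f"{n}4.npz",p=p,d=d,**{k:np.array(v) for k,v in c.items()})
    cv2.imwrite(f"pics/{n}4.png",p[:,:,::-1])
```

```text
t 5.62 tcp [0.479  0.2395 0.267 ] yawY -106.4 shift mm [ 1.2  0.3 67. ] spin 0.10283788945228878 F [ 0.46  0.73 -2.44] op 51.3 q [2.400e+01 3.100e+00 1.162e+02 1.000e-01 6.090e+01 1.304e+02]
```

View pics/side4.png

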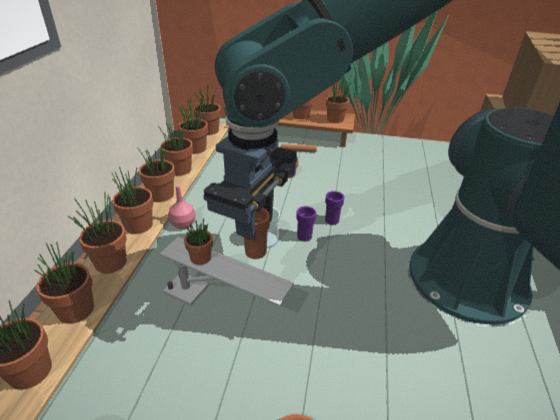

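View pics/wrist4.png

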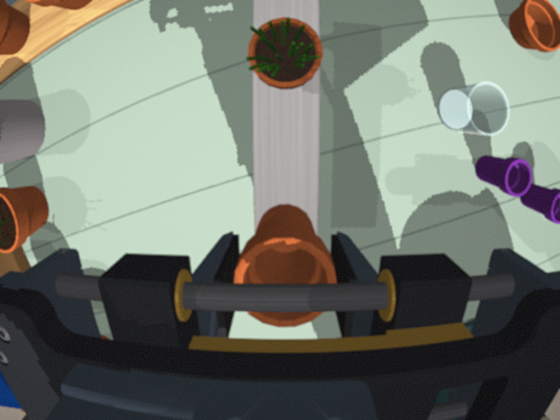

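The wrist view shows the pot at (285,280) in line with the shelf strip (255–320) and the chive pot at (285,52). I'll check the shelf centreline in the tool frame from all the cameras.

Run:
```python
from h import *
tcp=np.array([.479,.2395,.267]);R=np.array([[.959,-.282,-.004],[-.282,-.959,0],[-.004,.002,-1]])
for n in("wrist4","scene4","side4"):
    z=load(n);X=(worldw if n[0]=='w' else world)(z);p=z['p'].astype(int)
    h=X[...,2];L=(X-tcp)@R*1000
    m=(z['d']>0)&(abs(h-.13)<.008)&(abs(L[...,1])<60)&(L[...,0]>-90)&(L[...,0]<220)&(p.max(-1)-p.min(-1)<45)
    Q=L[m];print(n,len(Q),"h",np.median(h[m]))
    for a in range(-80,220,30):
        B=Q[(Q[:,0]>a)&(Q[:,0]<a+30)]
        if len(B)>30: q=np.percentile(B[:,1],[.5,99.5]);print("  ",a,q.round(1),"mid",q.mean().round(1))
    print("xmin",np.percentile(Q[:,0],.5),"xmax",np.percentile(Q[:,0],99.5))
    g=(z['d']>0)&(h>.178)&(h<.187)&(abs(L[...,0]-130)<45)&(abs(L[...,1])<45);T=L[g];print("  chive rim mid",((T.min(0)+T.max(0))/2).round(1) if len(T) else None)
```

```text
wrist4 10140 h 0.13042791845461754
   -50 [-30.9  32.9] mid 1.0
   -20 [-30.8  33. ] mid 1.1
   10 [-30.4  33.1] mid 1.3
   40 [-29.9  32.8] mid 1.5
   70 [-30.5  32.5] mid 1.0
   100 [-30.5  33.3] mid 1.4
   160 [-30.8  32.9] mid 1.1
   190 [-30.1  32.8] mid 1.4
xmin -23.15224432039848 xmax 199.17995461751985
  chive rim mid [133.6   0.6  84. ]
scene4 2254 h 0.12906059526369507
   -80 [-7.  32.3] mid 12.6
   -50 [-30.5  32.4] mid 0.9
   -20 [-29.4  32.7] mid 1.7
   10 [-30.7  32.5] mid 0.9
   40 [-29.4  32.7] mid 1.7
   70 [-11.1  32.7] mid 10.8
   100 [20.5 33. ] mid 26.8
   130 [-30.8  33. ] mid 1.1
   160 [-30.8  32.7] mid 0.9
   190 [-30.7  32.9] mid 1.1
xmin -65.08418383963804 xmax 219.35356725292436
  chive rim mid [136.2   0.9  84. ]
side4 2909 h 0.13025228682585038
   -80 [-32.3  31.5] mid -0.4
   -50 [-32.2  31.5] mid -0.4
   -20 [-32.5  30.8] mid -0.8
   10 [-32.1  31.2] mid -0.5
   40 [-32.4  32.4] mid 0.0
   70 [-32.2  30.9] mid -0.7
   100 [-32.3  31.5] mid -0.4
   130 [-32.6  -8.9] mid -20.8
   160 [-32.7  14. ] mid -9.4
   190 [-31.8  30.5] mid -0.7
xmin -68.94500253606533 xmax 217.31063820012332
  chive rim mid [133.4  -0.9  83.9]
```

{"fn": "move_arm", "kwargs": {"increments": [{"xyz":[2,0.5,10],"spin":0},{"xyz":[2,0.5,25],"spin":0},{"xyz":[2,0.5,40],"spin":0},{"xyz":[2,0.5,52],"spin":0},{"xyz":[2,0.5,61],"spin":0},{"xyz":[2,0.5,67],"spin":0},{"xyz":[2,0.5,69],"spin":0},{"xyz":[2,0.5,69],"spin":0}]}}

```text
time_s: 6.43
tcp_pos: [0.481, 0.2383, 0.1985]
tool_rot: [[0.959, -0.283, -0.004], [-0.283, -0.959, 0.0], [-0.003, 0.001, -1.0]]
ft_force: [0.8, 0.2, -2.7]
opening: 0.564
```

{"fn": "move_arm", "kwargs": {"increments": [{"xyz":[0,0,0],"spin":0},{"xyz":[0,0,0],"spin":0}]}}

```text
time_s: 6.6
tcp_pos: [0.4813, 0.2384, 0.1991]
tool_rot: [[0.959, -0.283, -0.003], [-0.283, -0.959, 0.0], [-0.003, 0.0, -1.0]]
ft_force: [-0.2, 0.3, -1.9]
opening: 0.565
```

Run:
```python
from h import *
from cell import env
delta([.4805,.2382,.1894],-106.5)
for n in("side","wrist"):
    p,d=env.snapshot(n)
    cv2.imwrite(f"pics/{n}5.png",cv2.resize(p[180:320,150:330,::-1],None,fx=4,fy=4) if n=="side" else p[...,::-1])
```

```text
t 6.6 tcp [0.4813 0.2384 0.1991] yawY -106.45 shift mm [-0.7  0.5  9.7] spin 0.04837163301689884 F [-0.2   0.26 -1.89] op 51.5 q [2.380e+01 8.200e+00 1.186e+02 1.000e-01 5.330e+01 1.302e+02]
```

View pics/side5.png

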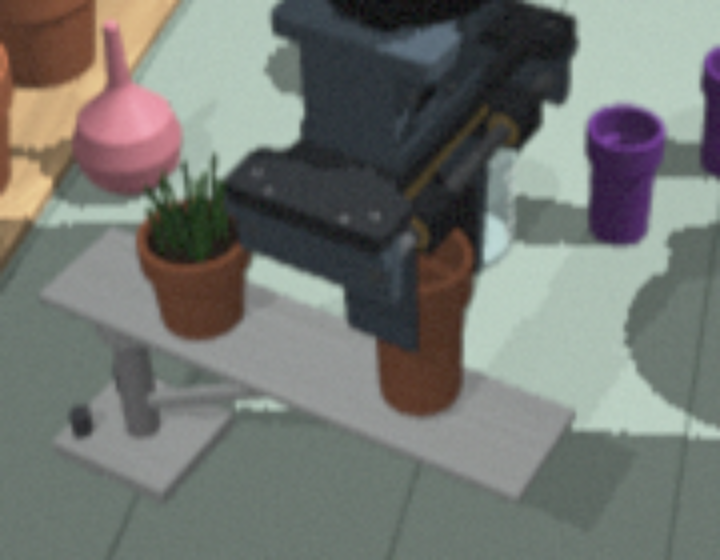

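The side view shows the pot just above the shelf's free part at (420,390) in the crop, upright, with the gripper body clear of the chives. I'll lower it slowly.

{"fn": "move_arm", "kwargs": {"increments": [{"xyz":[-0.5,0.3,2],"spin":0},{"xyz":[-0.5,0.3,4],"spin":0},{"xyz":[-0.5,0.3,6],"spin":0},{"xyz":[-0.5,0.3,7],"spin":0},{"xyz":[-0.5,0.3,8],"spin":0},{"xyz":[-0.5,0.3,8],"spin":0}]}}

```text
time_s: 7.2
tcp_pos: [0.4805, 0.2383, 0.1907]
tool_rot: [[0.959, -0.283, -0.003], [-0.283, -0.959, 0.0], [-0.003, 0.001, -1.0]]
ft_force: [0.1, 0.2, -1.7]
opening: 0.564
```

{"fn": "move_arm", "kwargs": {"increments": [{"xyz":[0,0,0.5],"spin":0},{"xyz":[0,0,1],"spin":0},{"xyz":[0,0,1],"spin":0}]}}

```text
time_s: 7.45
tcp_pos: [0.4805, 0.2382, 0.1896]
tool_rot: [[0.959, -0.283, -0.003], [-0.283, -0.959, 0.0], [-0.003, 0.001, -1.0]]
ft_force: [0.4, -0.5, -2.1]
opening: 0.565
```

{"fn": "move_arm", "kwargs": {"increments": [{"xyz":[0,0,0.5],"spin":0},{"xyz":[0,0,1],"spin":0},{"xyz":[0,0,1],"spin":0}]}}

```text
time_s: 7.7
tcp_pos: [0.481, 0.2384, 0.1894]
tool_rot: [[0.959, -0.283, -0.002], [-0.283, -0.959, 0.0], [-0.002, 0.0, -1.0]]
ft_force: [-2.0, -2.8, 8.1]
opening: 0.566
```

Contact: the force reads 8 N up at TCP z 0.1894, as predicted. I'll ease off slightly and open a little.

{"fn": "move_arm", "kwargs": {"increments": [{"xyz":[0,0,-0.3],"spin":0},{"xyz":[0,0,-0.3],"spin":0}], "force": 5}}

```text
time_s: 7.87
tcp_pos: [0.4811, 0.2384, 0.1899]
tool_rot: [[0.959, -0.283, -0.002], [-0.283, -0.959, 0.001], [-0.002, 0.0, -1.0]]
ft_force: [0.5, 0.9, -1.7]
opening: 0.571
```

{"fn": "move_arm", "kwargs": {"increments": [{"xyz":[0,0,0],"spin":0},{"xyz":[0,0,0],"spin":0},{"xyz":[0,0,0],"spin":0},{"xyz":[0,0,0],"spin":0}], "hand": 66}}

```text
time_s: 8.2
tcp_pos: [0.4811, 0.2384, 0.1899]
tool_rot: [[0.959, -0.283, -0.002], [-0.283, -0.959, 0.001], [-0.002, -0.0, -1.0]]
ft_force: [-0.8, -0.2, 0.7]
opening: 0.724
```

Run:
```python
from h import *
from cell import env
delta([.4805,.2382,.1894],-106.5)
for n in("side","wrist"):
    p,d=env.snapshot(n)
    cv2.imwrite(f"pics/{n}6.png",cv2.resize(p[180:320,150:330,::-1],None,fx=4,fy=4) if n=="side" else p[...,::-1])
```

```text
t 8.2 tcp [0.4811 0.2384 0.1899] yawY -106.44 shift mm [-0.5  0.4  0.5] spin 0.05722708358554485 F [-0.79 -0.18  0.65] op 66.0 q [2.380e+01 8.900e+00 1.189e+02 1.000e-01 5.220e+01 1.302e+02]
```

View pics/wrist6.png

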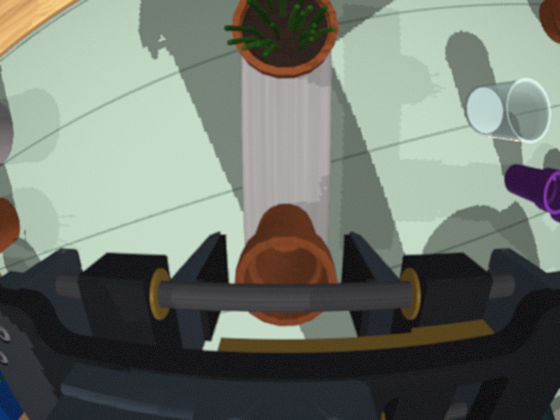

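View pics/side6.png

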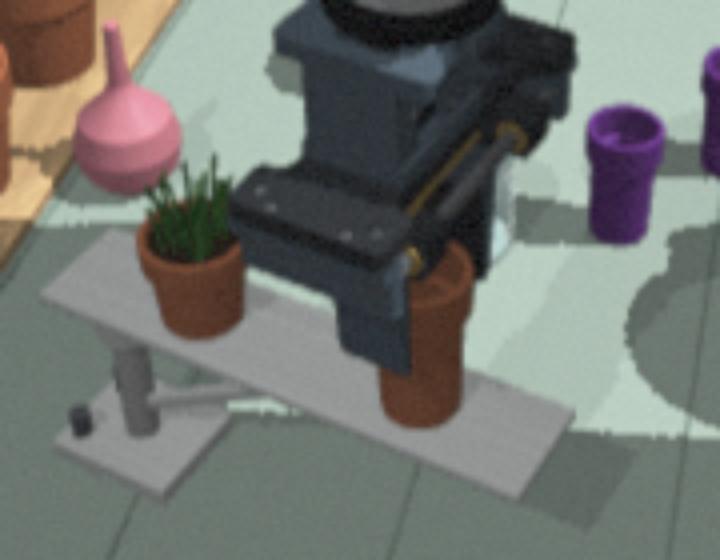

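Pot at wrist (285,275) stands on the shelf, fingers free on both sides. I'll retreat straight up.

{"fn": "move_arm", "kwargs": {"increments": [{"xyz":[0,0,-3],"spin":0},{"xyz":[0,0,-8],"spin":0},{"xyz":[0,0,-16],"spin":0},{"xyz":[0,0,-28],"spin":0},{"xyz":[0,0,-45],"spin":0},{"xyz":[0,0,-65],"spin":0},{"xyz":[0,0,-90],"spin":0},{"xyz":[0,0,-115],"spin":0}]}}

```text
time_s: 8.97
tcp_pos: [0.4812, 0.2383, 0.3071]
tool_rot: [[0.959, -0.283, -0.002], [-0.283, -0.959, 0.001], [-0.002, -0.0, -1.0]]
ft_force: [1.0, 0.7, 0.0]
opening: 0.726
```

{"fn": "move_arm", "kwargs": {"increments": [{"xyz":[0,-10,-15],"spin":0},{"xyz":[-5,25,-25],"spin":0},{"xyz":[-5,55,-25],"spin":0},{"xyz":[-5,85,-25],"spin":0},{"xyz":[-5,115,-25],"spin":0},{"xyz":[-5,140,-25],"spin":0},{"xyz":[-5,150,-25],"spin":0},{"xyz":[-5,150,-25],"spin":0}]}}

```text
time_s: 9.63
tcp_pos: [0.4337, 0.0945, 0.3331]
tool_rot: [[0.959, -0.285, -0.0], [-0.285, -0.959, 0.001], [-0.0, -0.001, -1.0]]
ft_force: [-0.3, 0.5, 0.5]
opening: 0.723
```

Run:
```python
from h import *
from cell import env
delta([.4805,.2382,.1894],-106.5)
for n in("side","scene"):
    c=env.get_calibration(n)
    p,d=env.snapshot(n); np.savez(f"{n}7.npz",p=p,d=d,**{k:np.array(v) for k,v in c.items()})
    cv2.imwrite(f"pics/{n}7.png",p[...,::-1])
    z=load(n+"7");X=world(z);h=X[...,2]
    o=np.array([.4805,.2382]);ux=np.array([.9588,-.284]);uy=np.array([.284,.9588])
    for nm,a,b,r in(("pot rim",.212,.222,.03),("body",.14,.19,.03)):
        m=(z['d']>0)&(h>a)&(h<b)&(np.hypot(X[...,0]-o[0],X[...,1]-o[1])<.045)
        if m.sum()>10:
            Q=X[m];cc=circ(Q);print(n,nm,len(Q),cc[0].round(4),cc[1].round(4),"site xy",((cc[0]-o)@ux).round(4),((cc[0]-o)@uy).round(4),"top",Q[:,2].max().round(4))
    for nm,cx,cy,a,b in(("beaker",.516,-.028,.08,.095),("chive",.606,.203,.178,.187)):
        m=(z['d']>0)&(h>a)&(h<b)&(np.hypot(X[...,0]-cx,X[...,1]-cy)<.045);m0=None
        z0=load(n+"0");X0=world(z0);h0=X0[...,2];m0=(z0['d']>0)&(h0>a)&(h0<b)&(np.hypot(X0[...,0]-cx,X0[...,1]-cy)<.045)
        print(n,nm,[((q.min(0)+q.max(0))/2).round(4)[:2] for q in (X0[m0],X[m])])
```

```text
t 9.63 tcp [0.4337 0.0945 0.3331] yawY -106.56 shift mm [   4.  -150.9  143.9] spin -0.0628770734022055 F [-0.28  0.49  0.48] op 65.9 q [ 9.300e+00 -1.100e+01  1.222e+02  1.000e-01  6.880e+01  1.158e+02]
side pot rim 240 [0.4797 0.2405] 0.0234 site xy -0.0014 0.002 top 0.2202
side body 402 [0.4795 0.2407] 0.0194 site xy -0.0017 0.0021 top 0.1899
side beaker [array([ 0.5148, -0.0294]), array([ 0.5147, -0.029 ])]
side chive [array([0.6067, 0.2023]), array([0.6069, 0.2031])]
scene pot rim 173 [0.4826 0.2376] 0.0235 site xy 0.0022 0.0 top 0.2197
scene body 286 [0.4831 0.2372] 0.0194 site xy 0.0028 -0.0002 top 0.1899
scene beaker [array([ 0.5167, -0.0287]), array([ 0.5165, -0.029 ])]
scene chive [array([0.6092, 0.2009]), array([0.6086, 0.2009])]
```

View pics/side7.png

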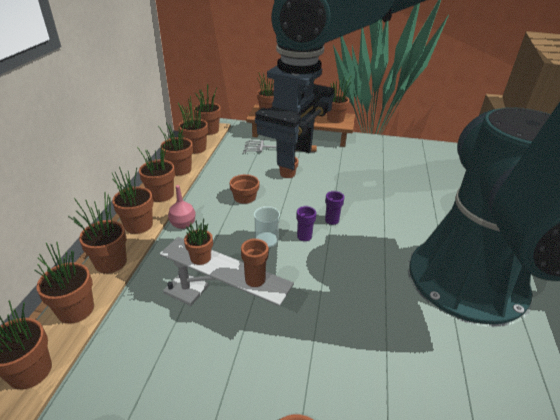

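View pics/scene7.png

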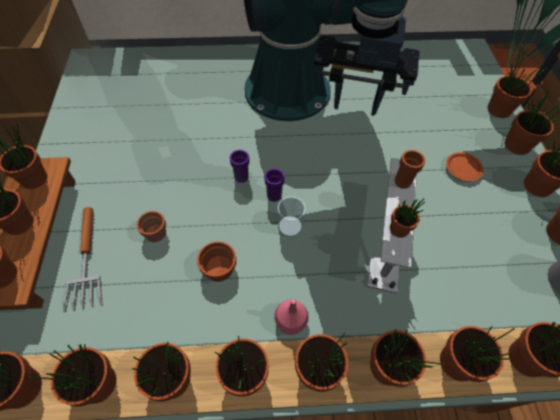

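Both pictures show the pot upright on the shelf (side (255,263), scene (409,168)). The beaker and chive pot haven't moved, and the arm is clear. I'll let the arm settle and hand in.

{"fn": "move_arm", "kwargs": {"increments": [{"xyz":[0,0,0],"spin":0},{"xyz":[0,0,0],"spin":0},{"xyz":[0,0,0],"spin":0}]}}

```text
time_s: 9.98
tcp_pos: [0.4346, 0.0969, 0.3329]
tool_rot: [[0.959, -0.283, -0.001], [-0.283, -0.959, 0.001], [-0.001, -0.001, -1.0]]
ft_force: [0.1, 0.0, 0.2]
opening: 0.725
```

Run:
```python
from cell import env
print(env.hand_in())
```

```text
the job is handed in; nothing more can be done
None
```

The tall terracotta pot now stands upright on the free outer end of the shelf, and I handed the job in at about 10 s of the 37 s allowed. I gripped it by its rim band, lowered it until it touched the shelf (about 8 N of contact force), let go and backed the arm away.

- **Position:** the last camera checks put the pot within about 3 mm of the shelf's target point: 0 to 2 mm across the width and about −2 to +3 mm along it. The scene and side cameras disagree by about 3 to 5 mm in position, which is about their calibration error. Both see the rim and body centres lined up within 1 mm, so the pot is upright.
- **Left alone:** the beaker and the chive pot measured the same as at the start, within 1 mm. The purple look-alikes were not touched.
- **Checks:** none failed, and the robot was touching nothing at hand-in.

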